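# Index the test table with its handwheel and reset the tripped cutout

## Robot

A 6-joint arm with a two-finger parallel gripper is mounted at the origin on a cart in front of the work surface, level with it; the furniture and walls round the work are solid. World frame = base frame: x ahead of the robot, y to its left, z up, the work surface at z = 0. Lengths are in m, angles in rad, forces in N, time in s.
With the tool pointing down it reaches from about 0.325 to 0.775 m from the base axis. Payload 5.5 kg.
Tool frame: the origin (TCP) lies midway between the tips of the shut fingers; the grasp point (between the pads) lies 19 mm behind it; z points along the fingers, y is the line along which they close (so a half turn about z gives the same grasp; the last joint's range is limited). The gripper opens to 88 mm and grips with 3 to 60 N. Pads are 20 mm wide; open, the fingers measure 115 mm over their backs; the gripper's body (75 mm by 178 mm) begins 61 mm behind the grasp point.
Start: joints at [1.069, 0.091, 1.231, -0, 1.82, -0.057], TCP at [0.258, 0.542, 0.223] pointing down, gripper open.
Joint ranges: [-2.87, 2.87], [-0.86, 2.18], [0.17, 2.46], [-1.51, 4.65], [0.06, 2.69], [-2.65, 2.65]. Speed limits (rad/s): [2.57, 2.57, 3.01, 3.14, 3.14, 3.14].

## Interface

Orientations are given as a unit quaternion [w, x, y, z].
In Python, from workcell import arm gives the robot as it stands. The module is installed in compiled form; this text tells all that it offers.
- The arm moves only by the shell command python3 -m jog 'ROWS'. ROWS is a JSON object of lists of equal length, an entry for each row: "translation": the shift along the tool's x, y, z in m, a list of three; "rotation": the turn, a rotation vector about the tool's x, y, z in rad, a list of three; "hand": the finger opening in m, from 0 to 0.0878. A call has 1 to 20 rows; each row shifts and turns the commanded pose from where the row before left it, along the tool's axes as they then stand; what a row does not reach is not made up. A row lasts 1/12 s, in which the tool goes at most 41.7 mm and 7.16 degrees, less where a joint would pass 70% of its speed; a pose out of reach is approached as far as the arm can. A call with a gripper value outside its range is refused whole. The fingers move at their own pace and stop on an object; the grip force is fixed at half the most. Time passes only in rows, so rows that do not move let the fingers close. It gives the time, the measured TCP pose, the force and the opening at its end, in the units of the state.
- arm.get_state(): the state, without advancing time (a new reading comes with each control period).
- arm.grab_frame(name): name is "side" or "top"; returns (picture, depth): 420x560x3 uint8, blue, green, red; 420x560 float32, m along the optical axis (not along the pixel's ray), 0 where there is no reading.
- arm.camera_model(name): a dict with "camera_matrix" (3x3 intrinsics, pixels), "distortion" ([k1, k2, p1, p2, k3] as OpenCV has them; the pictures are not rectified), "R" (3x3) and "t" (3): a world point X has camera coordinates R X + t. Camera axes: x right, y down, z forward; pixel columns grow to the right and rows downward; lengths in m; the calibration is good to about 2 mm. A picture is of the moment at which its call begins. camera_model takes no time and is no camera call.
- arm.finish_job(): hands the job in, once; it reports no verdict.
Trained networks look in the newest picture that a camera, given by its name, has taken for a name from the list of things; names that differ only in an ending like _2 or _b are one class to them, and where a whole thing is asked for, a point or a joint stands for the part that bears it (a point fixed in the world has none). Each returns a list of dicts, best first, with "confidence" (0 to 1); they miss things now and then, are a little off and sometimes report something else, mostly with a low value. They report only what shows in the picture. A call takes as long as a camera call.
- arm.find_in(camera, name): "location" ([column, row] in pixels, amid what is visible of it).
- arm.place_of(camera, name): "location" ([column, row] in pixels: a listed point, or the origin of a listed thing).
The state is a dict: "t": time; "joint_positions": joint angles; "joint_vel": joint speeds; "joint_torque": joint torques, N m; "tool_pos": TCP position; "eef_rot": TCP orientation; "force": force on the tool from outside, world axes, zero at the start; "wrist_torque": the same for the moment, N m; "width": opening from 0.0 (shut) to 1.0 (fully open).
Only numpy, scipy, OpenCV 4.12 (cv2) and the standard library are available. Lean on these libraries where they do the work, as an engineer would, in place of code of your own. Each camera call takes 0.05 s, during which the arm holds its last target. There are 200 camera calls.

## Task

The board tester's cutout has tripped. Turn the red crank knob of the handwheel round - six full turns make one turn of the table, clockwise being the short way - until the white line beside the blue circuit board stands at the red pointer. Then reset the cutout: push its orange lever fully off, to the white-marked end, and throw it fully on, to the green-marked end. Leave the table on its mark and the loose things around undisturbed.

Things in the scene. Friction and masses are not known exactly. Their poses are not given: they have to be found in the camera images.
- wheel_center (a point): The handwheel's axis, at the height of the rim's top (82 mm above the bench). Black wheel, 110 mm across, lying flat with a vertical axis, at one end of the grey base of the indexing table. Site axes are those of the base: z up, y level from the handwheel to the table and on to the pointer. The wheel's axis is 165 mm from the table's.
- knob_center (a point): Centre, half-way up, of the red upright crank knob on the handwheel: a 24 mm thick, 44 mm tall cylinder that stands from 85 to 129 mm above the bench, 45 mm from the wheel's axis. It spins freely on its own pin, so it can be held with a fixed hand while the wheel is cranked round. The rim below it rises to 83 mm above the bench. About 1 N at the knob turns the wheel.
- handwheel (a joint): Angle of the handwheel, rad, growing clockwise seen from above; 0 when the table stands right and the knob lies on the line from wheel to table, on the table's side (1.3 to 2.3 turns short of that at the start, between -14 and -8). It stays where it is left.
- index_table (a joint): Angle of the round steel table, rad, growing clockwise seen from above: one sixth of the handwheel's angle. 0 when the white line stands at the red pointer; between -2.4 and -1.3 at the start.
- table_center (a point): Centre of the top face of the round table, 200 mm across, top 56 mm above the bench. It carries a small blue circuit board (58 x 44 mm) with a white line on the rim beside it, and opposite a larger green board with no white line; both are fixed to the table.
- white_line (a point): Point on the white radial line (5 mm wide, 20 mm long) outside the blue board, 92 mm from the table's axis, on the table's top face.
- pointer_tip (a point): Lower tip of the fixed red pointer over the table's rim, 92 mm from the table's axis on the side away from the handwheel, on a steel post that rises to 84 mm above the bench.
- lever_pivot (a point): Hinge axis of the cutout's lever, on the middle of the top of the grey cutout box (110 x 70 mm, 40 mm high, fixed to the bench). Site axes: x level, from the white-marked (off) end to the green-marked (on) end; y along the hinge; z up. A 22 mm thick boss lies along the hinge, to 51 mm above the bench.
- lever_tip (a point): Middle of the orange cross-grip at the lever's end, 66 mm from the hinge axis: an 18 mm thick, 46 mm long bar parallel to the hinge (along the box's y), on a 12 mm round steel stem. Upright it stands 106 mm above the bench, at either end of the travel 94 mm.
- cutout_lever (a joint): Angle of the cutout's lever, rad: 0 fully off (leaning 0.6 rad to the white mark, against a stop), 0.6 upright, 1.2 fully on (leaning 0.6 rad to the green mark, against a stop). It starts tripped, near the middle, and stays where it is left; about 1.2 N at the grip moves it.
- blue_tape: Loose roll of blue tape, 80 mm across, 24 mm high, lying flat in front of the cutout; a bystander. Origin at the centre of its underside.
- grey_meter: Loose grey handheld meter, 150 x 68 x 42 mm, behind the table on the left; a bystander. Origin at the centre of its underside.
- pliers: Loose blue-handled pliers, 135 mm long, left of the indexing table; bystander. Origin at the centre of the underside.
- hex_keys: Loose red folding hex key set, 90 x 26 x 21 mm, left of the indexing table; bystander. Origin at the centre of its underside.

How it is judged:
By the outcome, as a careful person would: the job done as asked, in the order asked, and still so for the second after the job is handed in, with the robot touching nothing.
It also fails if it takes over 67 s, if anything falls off the work surface, if the arm or the gripper's body presses on something with over 40 N, if the wrist force passes 120 N, or if a joint passes its speed limit or range.

## Working session

There is one attempt and no reset: what is moved stays moved. The work goes in short steps, Python scripts to look and compute and a shell command to move; the robot and the scene stay as the last step left them, time stands still between calls to the robot, and variables do not carry over. Pictures are saved under pics/ and viewed, on a budget of 10 in all, crops included, one or two more only if the job needs it, and the job is handed in when it is done.

```bash
mkdir -p pics
cat > h.py <<'E'
import numpy as np, cv2
from workcell import arm
def ray(cam,px):
    m=arm.camera_model(cam);K=np.array(m["camera_matrix"]);R=np.array(m["R"]);t=np.array(m["t"])
    u=cv2.undistortPoints(np.array([[px]],float),K,np.array(m["distortion"])).ravel()
    return -R.T@t, R.T@np.array([u[0],u[1],1.])
def at_z(cam,px,z):
    o,d=ray(cam,px); return o+d*(z-o[2])/d[2]
def proj(cam,X):
    m=arm.camera_model(cam);R=np.array(m["R"])
    return cv2.projectPoints(np.array([X],float),cv2.Rodrigues(R)[0],np.array(m["t"],float),np.array(m["camera_matrix"]),np.array(m["distortion"]))[0].ravel()
E
python3 - <<'E'
from h import *
np.set_printoptions(precision=4,suppress=True)
for c in("top","side"):
    p,d=arm.grab_frame(c); cv2.imwrite(f"pics/{c}0.png",p)
    print(c,"cam",ray(c,[280,210])[0])
    for n,z in dict(wheel_center=.082,knob_center=.107,table_center=.056,white_line=.056,pointer_tip=.06,lever_pivot=.04,lever_tip=.105,blue_tape=0,grey_meter=0,pliers=0,hex_keys=0).items():
        r=arm.place_of(c,n)
        for q in r[:2]: print(n,np.round(q["location"],1),round(q["confidence"],2),at_z(c,q["location"],z))
s=arm.get_state();print(s)
E
```

```text
top cam [0.3154 0.1438 1.2507]
wheel_center [323.8 198. ] 0.64 [0.4935 0.0637 0.082 ]
knob_center [306.8 192.2] 0.63 [0.5024 0.1048 0.107 ]
table_center [259.3 226.7] 0.86 [0.4248 0.2155 0.056 ]
white_line [294.  253.1] 0.74 [0.3634 0.1311 0.056 ]
pointer_tip [228.5 244.8] 0.79 [0.3795 0.2876 0.06  ]
pointer_tip [307.  189.8] 0.68 [0.516  0.1028 0.06  ]
lever_pivot [364.6 138.8] 0.97 [ 0.651  -0.0393  0.04  ]
lever_tip [371.1 128.7] 0.7 [ 0.6579 -0.045   0.105 ]
blue_tape [395.5 183.3] 0.94 [ 0.5476 -0.1241  0.    ]
pliers [182.1 227. ] 0.7 [0.4249 0.4141 0.    ]
hex_keys [195.4 293.5] 0.88 [0.2595 0.3737 0.    ]
side cam [ 0.4635 -0.8666  0.5676]
wheel_center [279.3 224.1] 0.63 [0.4967 0.0617 0.082 ]
knob_center [286.4 206.7] 0.81 [0.5136 0.1024 0.107 ]
table_center [246.7 209.4] 0.74 [0.4166 0.1899 0.056 ]
white_line [225.5 221.5] 0.96 [0.3681 0.1206 0.056 ]
pointer_tip [237.1 192.7] 0.61 [0.3861 0.286  0.06  ]
lever_tip [353.6 237.9] 0.64 [ 0.6483 -0.0391  0.105 ]
blue_tape [307.5 304.9] 0.92 [ 0.5514 -0.1284  0.    ]
hex_keys [197.3 197.8] 0.7 [0.2603 0.3799 0.    ]
{'t': 1.2, 'joint_positions': array([ 1.0693,  0.0911,  1.2307, -0.    ,  1.8198, -0.0567]), 'joint_vel': array([ 0.0012,  0.001 ,  0.    ,  0.    , -0.0009,  0.0002]), 'joint_torque': array([  0.0013, -44.6227, -40.6495,   0.0697,   0.0202,   0.    ]), 'tool_pos': array([0.2582, 0.5416, 0.2226]), 'eef_rot': array([ 0.    ,  0.2206,  0.9754, -0.    ]), 'force': array([-0.3649,  0.3786,  0.7041]), 'wrist_torque': array([-0.0244,  0.0127,  0.0189]), 'width': 0.9976362663087743}
```

View pics/top0.png

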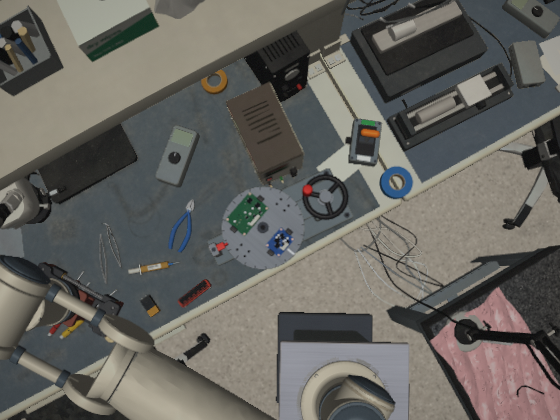

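View pics/side0.png

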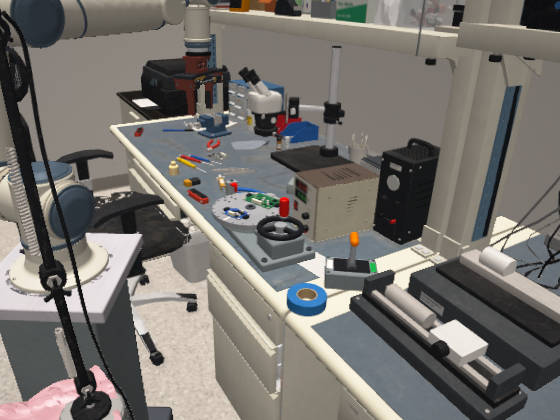

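The top view shows the knob at (307,190), wheel hub (325,197), table (262,228) with the blue board lower right and its line near (296,252), and the pointer at (220,247). It also shows the orange lever at (370,131) with the green mark on its far side. The side view agrees. Next I'll refine these from colour and depth, and check for obstacles.

```bash
cat >> h.py <<'E'
def cloud(cam,d):
    m=arm.camera_model(cam);K=np.array(m["camera_matrix"]);R=np.array(m["R"]);t=np.array(m["t"])
    v,u=np.mgrid[:420,:560]
    n=cv2.undistortPoints(np.stack([u,v],-1).reshape(-1,1,2).astype(float),K,np.array(m["distortion"])).reshape(420,560,2)
    P=np.dstack([n,np.ones((420,560))])*d[...,None]
    return (P-t)@R
def blob(p,lo,hi,M=None):
    h=cv2.cvtColor(p,cv2.COLOR_BGR2HSV); m=cv2.inRange(h,np.array(lo),np.array(hi))
    return m>0
E
python3 - <<'E'
from h import *
np.set_printoptions(precision=4,suppress=True,linewidth=200)
p,d=arm.grab_frame("top"); C=cloud("top",d)
x,y,z=C[...,0],C[...,1],C[...,2]; ok=d>0
print("heightmap cm rows x .30-.86, cols y .34..-.2 step .04")
for a in np.arange(.30,.88,.04):
    print("%.2f"%a,[int(100*np.percentile(z[s],98)) if (s:=ok&(abs(x-a)<.02)&(abs(y-b)<.02)).sum()>2 else -9 for b in np.arange(.34,-.22,-.04)])
red=blob(p,(0,150,80),(6,255,255))|blob(p,(174,150,80),(180,255,255))
k=red&ok&(abs(x-.5)<.07)&(abs(y-.09)<.07)
print("knob red",k.sum(),np.median(C[k&(z>.12)],0),np.argwhere(k).mean(0)[::-1])
pt=red&(abs(x-.38)<.04)&(abs(y-.29)<.04); print("pointer",C[pt].mean(0),np.argwhere(pt).mean(0)[::-1])
og=blob(p,(7,150,120),(18,255,255))&(abs(x-.65)<.08)&(abs(y+.04)<.06)
px=np.argwhere(og)[:,::-1];print("orange",len(px),C[og].mean(0)); c,s,a=cv2.minAreaRect(px.astype(np.float32));print(c,s,a)
b=ok&(z>.03)&(z<.046)&(abs(x-.65)<.09)&(abs(y+.04)<.08)
q=C[b][:,:2]; print("box",cv2.minAreaRect((q*1000).astype(np.float32)))
gm=blob(p,(45,120,60),(80,255,255))&b; print("green",gm.sum(),C[gm].mean(0))
t=ok&(abs(z-.056)<.006)&(np.hypot(x-.42,y-.21)<.12); e=cv2.minEnclosingCircle((C[t][:,:2]*1000).astype(np.float32)); print("table",e)
w=ok&(z>.07)&(z<.09)&(np.hypot(x-.494,y-.0625)<.075)&~red; print("wheel",cv2.minEnclosingCircle((C[w][:,:2]*1000).astype(np.float32)),C[w].mean(0))
cr=np.hstack([cv2.resize(p[170:280,200:360],(560,385),interpolation=3),cv2.resize(p[110:180,340:384],(240,385),interpolation=3)])
cv2.imwrite("pics/crop1.png",cr)
E
```

```text
heightmap cm rows x .30-.86, cols y .34..-.2 step .04
0.30 [2, 0, 0, 0, 0, -74, -74, -74, -74, -74, -74, -74, -73, -74, -73]
0.34 [4, 8, 6, 6, 6, 5, 0, -74, -74, -74, -74, -74, -73, -73, -73]
0.38 [8, 8, 6, 6, 6, 7, 5, 0, -1, -74, -74, -74, -74, -73, -73]
0.42 [1, 6, 6, 6, 6, 6, 5, 2, 1, 0, -74, -74, -73, -73, -72]
0.46 [0, 6, 6, 6, 6, 6, 8, 8, 8, 2, 0, 0, -74, -70, -71]
0.50 [0, 5, 6, 6, 6, 6, 13, 8, 8, 0, 0, 2, 2, 0, -69]
0.54 [0, 0, 0, 15, 15, 7, 8, 8, 8, 0, 0, 2, 2, 0, 0]
0.58 [50, 0, 15, 15, 15, 15, 14, 2, 0, 4, 4, 2, 2, 0, 0]
0.62 [50, 50, 15, 15, 15, 15, 0, 0, 0, 10, 11, 0, 3, 0, 0]
0.66 [50, 50, 50, 50, 15, 15, 0, 0, 2, 11, 11, 3, 8, 5, 3]
0.70 [50, 50, 50, 50, 50, 50, 0, 0, 0, 4, 4, 8, 8, 8, 8]
0.74 [54, 52, 50, 50, 50, 50, 50, 50, 0, 0, 0, 5, 4, 8, 8]
0.78 [2, 1, 0, 22, 22, 22, 22, 48, 0, 0, 5, 6, 6, 6, 5]
0.82 [2, 1, 12, 22, 22, 22, 22, 0, 0, 0, 7, 7, 7, 6, 6]
0.86 [0, 0, 7, -9, -9, 22, 22, 17, 1, 6, 9, 9, 7, 7, 7]
knob red 77 [0.506 0.105 0.128] [307.1169 189.1299]
pointer [0.3756 0.3029 0.0813] [220.8868 245.7925]
orange 116 [ 0.6458 -0.0407  0.1133]
(369.97296142578125, 132.66217041015625) (18.248287200927734, 6.575959205627441) 9.462321281433105
box ((651.50048828125, -61.538230895996094), (125.02120971679688, 134.6851043701172), 7.888030529022217)
green 58 [ 0.6932 -0.0462  0.0408]
table ((427.4970397949219, 219.42881774902344), 112.55831146240234)
wheel ((498.93743896484375, 60.26170349121094), 54.71958923339844) [0.4968 0.057  0.0819]
```

View pics/crop1.png

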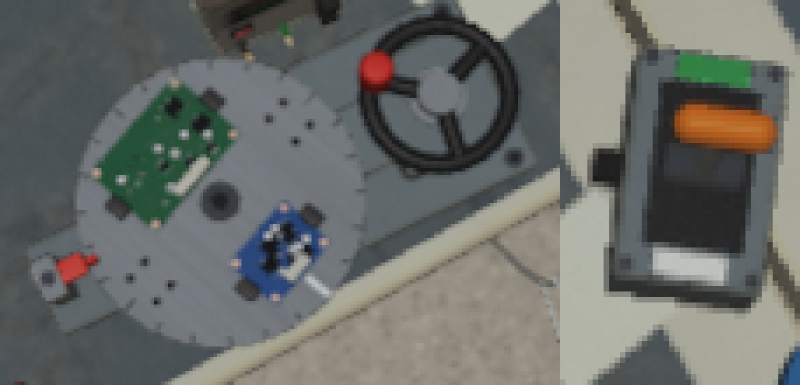

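Run:
```python
from h import *
np.set_printoptions(precision=4,suppress=True,linewidth=200)
p,d=arm.grab_frame("top"); C=cloud("top",d);x,y,z=np.moveaxis(C,2,0)
m=(z>.13)&(z<.17)&(x>.52)&(x<.7)&(y>.05)&(y<.3)
print("brown",cv2.boxPoints(cv2.minAreaRect((C[m][:,:2]*1000).astype(np.float32))))
w=at_z("top",[325.7,196.3],.082);t=at_z("top",[262.9,227.4],.056);k=at_z("top",[307.4,189.6],.128);l=at_z("top",[290.3,251.7],.056)
print("w",w,"t",t,np.linalg.norm((t-w)[:2]),"k",k,np.linalg.norm((k-w)[:2]),"l",l,np.linalg.norm((l-t)[:2]))
az=lambda v:np.degrees(np.arctan2(v[1],v[0]))
print("u",az(t-w),"knob",az(k-w),"line",az(l-t))
g=at_z("top",[368.4,122.4],.04);wh=at_z("top",[363.8,158.2],.04);print("g",g,"w",wh,"mid",(g+wh)/2,az(g-wh),"tip",at_z("top",[370,132.7],.112))
for c in["side"]:
  q,dd=arm.grab_frame(c); D=cloud(c,dd); h=blob(q,(0,150,80),(6,255,255))|blob(q,(174,150,80),(180,255,255))
  s=h&(np.hypot(D[...,0]-.5,D[...,1]-.09)<.08); px=np.argwhere(s)[:,::-1]; print("side knob",len(px),px.mean(0),at_z(c,px.mean(0),.107),D[s].mean(0))
```

```text
brown [[531.9478 214.8608]
 [582.098  111.5068]
 [747.0489 191.5455]
 [696.8987 294.8995]]
w [0.4976 0.0592 0.082 ] t [0.4233 0.2068 0.056 ] 0.16526846942416817 k [0.505  0.1043 0.128 ] 0.04563633909417698 l [0.3666 0.14   0.056 ] 0.08763303145187132
u 116.73883410465909 knob 80.72241639682362 line -130.3281705122657
g [ 0.6935 -0.049   0.04  ] w [ 0.6015 -0.0372  0.04  ] mid [ 0.6475 -0.0431  0.04  ] -7.321516898597838 tip [ 0.6461 -0.0412  0.112 ]
side knob 164 [283.9817 206.4573] [0.5079 0.1035 0.107 ] [0.5076 0.0951 0.1109]
```

```bash
python3 -m jog '{"translation":[[-0.0257,-0.018,0],[-0.0257,-0.018,0],[-0.0257,-0.018,0],[-0.0257,-0.018,0],[-0.0257,-0.018,0],[-0.0257,-0.018,0],[-0.0257,-0.018,0],[-0.0257,-0.018,0],[-0.0257,-0.018,0],[-0.0257,-0.018,0],[-0.0257,-0.018,0],[-0.0257,-0.018,0],[-0.0257,-0.018,0],[-0.0257,-0.018,0],[-0.0257,-0.018,0],[-0.0257,-0.018,0]],"rotation":[[0,0,0],[0,0,0],[0,0,0],[0,0,0],[0,0,0],[0,0,0],[0,0,0],[0,0,0],[0,0,0],[0,0,0],[0,0,0],[0,0,0],[0,0,0],[0,0,0],[0,0,0],[0,0,0]],"hand":[0.05,0.05,0.05,0.05,0.05,0.05,0.05,0.05,0.05,0.05,0.05,0.05,0.05,0.05,0.05,0.05]}'
python3 -m jog '{"translation":[[0,0,0],[0,0,0],[0,0,0],[0,0,0],[0,0,0],[0,0,0],[0,0,0],[0,0,0],[0,0,0],[0,0,0],[0,0,0],[0,0,0],[0,0,0]],"rotation":[[0,0,0.114],[0,0,0.114],[0,0,0.114],[0,0,0.114],[0,0,0.114],[0,0,0.114],[0,0,0.114],[0,0,0.114],[0,0,0.114],[0,0,0.114],[0,0,0.114],[0,0,0],[0,0,0]],"hand":[0.05,0.05,0.05,0.05,0.05,0.05,0.05,0.05,0.05,0.05,0.05,0.05,0.05]}'
```

```text
t: 2.68
tool_pos: [0.506, 0.1032, 0.2228]
eef_rot: [0.0, 0.221, 0.975, 0.0]
force: [-0.0, -0.2, -0.4]
width: 0.569
t: 3.77
tool_pos: [0.5054, 0.1047, 0.2227]
eef_rot: [0.0, 0.75, 0.662, 0.0]
force: [0.8, 0.3, -0.3]
width: 0.565
```

```bash
python3 -m jog '{"translation":[[0,0,0.016],[0,0,0.016],[0,0,0.016],[0,0,0.016],[0,0,0.016],[0,0,0.016],[0,0,0.016],[0,0,0.016],[0,0,0]],"rotation":[[0,0,0],[0,0,0],[0,0,0],[0,0,0],[0,0,0],[0,0,0],[0,0,0],[0,0,0],[0,0,0]],"hand":[0.05,0.05,0.05,0.05,0.05,0.05,0.05,0.05,0.05]}'
python3 -m jog '{"translation":[[0,0,0],[0,0,0],[0,0,0],[0,0,0],[0,0,0],[0,0,0]],"rotation":[[0,0,0],[0,0,0],[0,0,0],[0,0,0],[0,0,0],[0,0,0]],"hand":[0.015,0.015,0.015,0.015,0.015,0.015]}'
python3 - <<'E'
from h import *
p,d=arm.grab_frame("side"); cv2.imwrite("pics/g1.png",cv2.resize(p[130:290,200:410],(788,600)))
E
```

```text
t: 4.52
tool_pos: [0.5036, 0.1045, 0.0909]
eef_rot: [-0.002, 0.75, 0.662, -0.002]
force: [-0.8, 0.8, -1.0]
width: 0.575
t: 5.02
tool_pos: [0.5063, 0.1048, 0.0961]
eef_rot: [0.001, 0.751, 0.661, 0.001]
force: [0.9, -0.0, 4.1]
width: 0.266
```

View pics/g1.png

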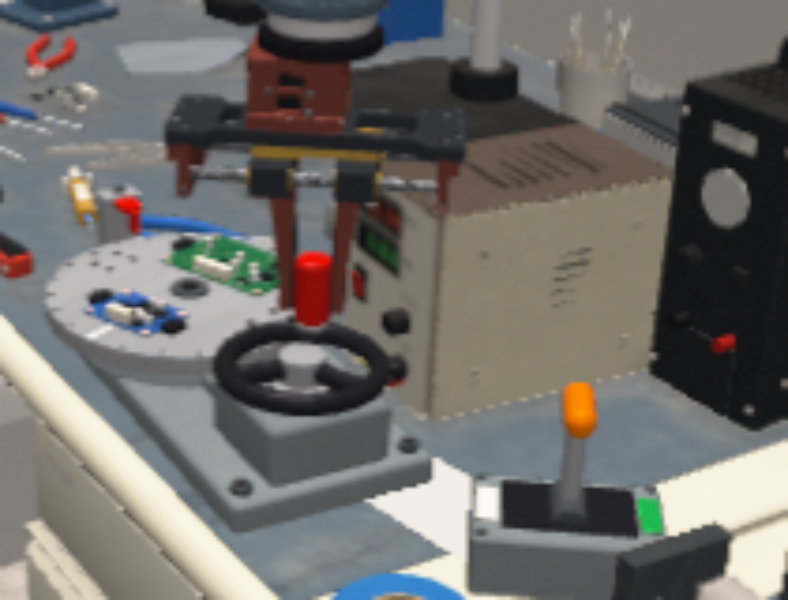

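```bash
python3 -c "
import numpy as np
for k in range(15):
    a=np.radians(8.4+12*k);print(k,[round(-.00941*np.sin(a),4),round(.00941*np.cos(a),4),0])"
```

```text
0 [np.float64(-0.0014), np.float64(0.0093), 0]
1 [np.float64(-0.0033), np.float64(0.0088), 0]
2 [np.float64(-0.005), np.float64(0.0079), 0]
3 [np.float64(-0.0066), np.float64(0.0067), 0]
4 [np.float64(-0.0078), np.float64(0.0052), 0]
5 [np.float64(-0.0087), np.float64(0.0035), 0]
6 [np.float64(-0.0093), np.float64(0.0016), 0]
7 [np.float64(-0.0094), np.float64(-0.0004), 0]
8 [np.float64(-0.0091), np.float64(-0.0023), 0]
9 [np.float64(-0.0084), np.float64(-0.0042), 0]
10 [np.float64(-0.0074), np.float64(-0.0058), 0]
11 [np.float64(-0.006), np.float64(-0.0073), 0]
12 [np.float64(-0.0044), np.float64(-0.0083), 0]
13 [np.float64(-0.0025), np.float64(-0.0091), 0]
14 [np.float64(-0.0006), np.float64(-0.0094), 0]
```

```bash
python3 -m jog '{"translation":[[-0.0014,0.0093,0],[-0.0033,0.0088,0],[-0.005,0.0079,0],[-0.0066,0.0067,0],[-0.0078,0.0052,0],[-0.0087,0.0035,0],[-0.0093,0.0016,0],[-0.0094,-0.0004,0],[0,0,0],[0,0,0]],"rotation":[[0,0,0],[0,0,0],[0,0,0],[0,0,0],[0,0,0],[0,0,0],[0,0,0],[0,0,0],[0,0,0],[0,0,0]],"hand":[0.015,0.015,0.015,0.015,0.015,0.015,0.015,0.015,0.015,0.015]}'
python3 - <<'E'
from h import *
np.set_printoptions(precision=4,suppress=True)
p,d=arm.grab_frame("side"); D=cloud("side",d); h=blob(p,(0,150,80),(6,255,255))|blob(p,(174,150,80),(180,255,255))
s=h&(np.hypot(D[...,0]-.5,D[...,1]-.06)<.08); px=np.argwhere(s)[:,::-1]; print(len(px),px.mean(0),at_z("side",px.mean(0),.107),arm.get_state()["tool_pos"],arm.get_state()["force"])
E
```

```text
t: 5.9
tool_pos: [0.5423, 0.0467, 0.0961]
eef_rot: [0.002, 0.751, 0.66, 0.001]
force: [3.0, -2.2, 5.7]
width: 0.261
273 [298.3626 207.0696] [0.5416 0.1014 0.107 ] [0.5424 0.0468 0.0961] [ 3.9454 -1.9999  5.8194]
```

```bash
python3 -m jog '{"translation":[[-0.0091,-0.0023,0],[-0.0084,-0.0042,0],[-0.0074,-0.0058,0],[-0.006,-0.0073,0],[-0.0044,-0.0083,0],[-0.0025,-0.0091,0],[-0.0006,-0.0094,0],[0.0014,-0.0093,0],[0.0033,-0.0088,0],[0.005,-0.0079,0],[0.0066,-0.0067,0],[0.0078,-0.0052,0],[0.0087,-0.0035,0],[0.0093,-0.0016,0],[0.0094,0.0004,0],[0,0,0]],"rotation":[[0,0,0],[0,0,0],[0,0,0],[0,0,0],[0,0,0],[0,0,0],[0,0,0],[0,0,0],[0,0,0],[0,0,0],[0,0,0],[0,0,0],[0,0,0],[0,0,0],[0,0,0],[0,0,0]],"hand":[0.015,0.015,0.015,0.015,0.015,0.015,0.015,0.015,0.015,0.015,0.015,0.015,0.015,0.015,0.015,0.015]}'
python3 - <<'E'
from h import *
p,d=arm.grab_frame("side"); cv2.imwrite("pics/g2.png",cv2.resize(p[130:290,200:410],(788,600)))
E
```

```text
t: 7.28
tool_pos: [0.4563, 0.0734, 0.096]
eef_rot: [0.002, 0.751, 0.661, 0.002]
force: [4.6, -1.5, 5.4]
width: 0.267
```

View pics/g2.png

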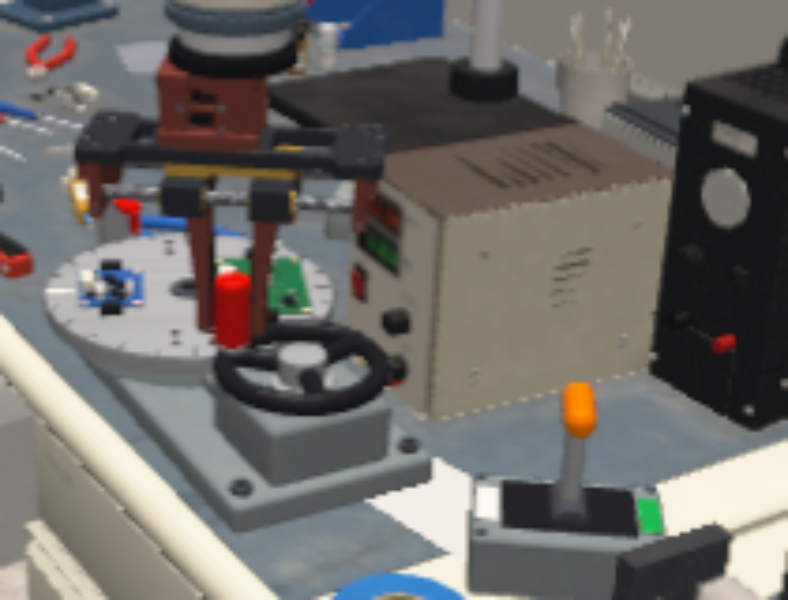

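The blue board and its line have turned about a third of the way towards the pointer, with the knob held at crop pixel (232,310). I'll carry on for another full turn.

```bash
python3 -m jog '{"translation":[[0.0091,0.0023,0],[0.0084,0.0042,0],[0.0074,0.0058,0],[0.006,0.0073,0],[0.0044,0.0083,0],[0.0025,0.0091,0],[0.0006,0.0094,0],[-0.0014,0.0093,0],[-0.0033,0.0088,0],[-0.005,0.0079,0],[-0.0066,0.0067,0],[-0.0078,0.0052,0],[-0.0087,0.0035,0],[-0.0093,0.0016,0],[-0.0094,-0.0004,0],[0,0,0]],"rotation":[[0,0,0],[0,0,0],[0,0,0],[0,0,0],[0,0,0],[0,0,0],[0,0,0],[0,0,0],[0,0,0],[0,0,0],[0,0,0],[0,0,0],[0,0,0],[0,0,0],[0,0,0],[0,0,0]],"hand":[0.015,0.015,0.015,0.015,0.015,0.015,0.015,0.015,0.015,0.015,0.015,0.015,0.015,0.015,0.015,0.015]}'
python3 -m jog '{"translation":[[-0.0091,-0.0023,0],[-0.0084,-0.0042,0],[-0.0074,-0.0058,0],[-0.006,-0.0073,0],[-0.0044,-0.0083,0],[-0.0025,-0.0091,0],[-0.0006,-0.0094,0],[0.0014,-0.0093,0],[0.0033,-0.0088,0],[0.005,-0.0079,0],[0.0066,-0.0067,0],[0.0078,-0.0052,0],[0.0087,-0.0035,0],[0.0093,-0.0016,0],[0.0094,0.0004,0],[0,0,0]],"rotation":[[0,0,0],[0,0,0],[0,0,0],[0,0,0],[0,0,0],[0,0,0],[0,0,0],[0,0,0],[0,0,0],[0,0,0],[0,0,0],[0,0,0],[0,0,0],[0,0,0],[0,0,0],[0,0,0]],"hand":[0.015,0.015,0.015,0.015,0.015,0.015,0.015,0.015,0.015,0.015,0.015,0.015,0.015,0.015,0.015,0.015]}'
```

```text
t: 8.67
tool_pos: [0.5421, 0.0461, 0.0961]
eef_rot: [0.002, 0.751, 0.66, 0.0]
force: [3.0, -2.1, 6.7]
width: 0.261
t: 10.0
tool_pos: [0.4564, 0.0734, 0.096]
eef_rot: [0.002, 0.751, 0.661, 0.002]
force: [5.9, -0.3, 4.1]
width: 0.264
```

```bash
python3 -m jog '{"translation":[[0.0091,0.0023,0],[0.0084,0.0042,0],[0.0074,0.0058,0],[0.006,0.0073,0],[0,0,0],[0,0,0]],"rotation":[[0,0,0],[0,0,0],[0,0,0],[0,0,0],[0,0,0],[0,0,0]],"hand":[0.015,0.015,0.015,0.015,0.015,0.015]}'
python3 - <<'E'
from h import *
np.set_printoptions(precision=4,suppress=True)
for c in("top","side"):
    p,d=arm.grab_frame(c); cv2.imwrite(f"pics/{c}3.png",p)
    for n,z in dict(white_line=.056,pointer_tip=.058,table_center=.056).items():
        for q in arm.place_of(c,n)[:1]: print(c,n,np.round(q["location"],1),round(q["confidence"],2),at_z(c,q["location"],z))
t=cv2.imread("pics/top3.png");s=cv2.imread("pics/side3.png")
cv2.imwrite("pics/c3.png",np.hstack([cv2.resize(t[195:275,200:280],(400,400),interpolation=3),cv2.resize(s[160:240,200:280],(400,400),interpolation=3)]))
E
```

```text
t: 10.5
tool_pos: [0.4791, 0.1005, 0.096]
eef_rot: [0.001, 0.751, 0.66, 0.001]
force: [2.2, -1.1, 7.4]
width: 0.262
top white_line [228.9 243.6] 0.61 [0.3826 0.2872 0.056 ]
top pointer_tip [227.9 246.1] 0.92 [0.3765 0.2892 0.058 ]
top table_center [260.2 226.1] 0.89 [0.4263 0.2134 0.056 ]
side white_line [234.4 196.4] 0.61 [0.3797 0.2698 0.056 ]
side pointer_tip [235.9 190.3] 0.74 [0.3814 0.307  0.058 ]
side table_center [252.1 207.3] 0.85 [0.43   0.2028 0.056 ]
```

View pics/c3.png

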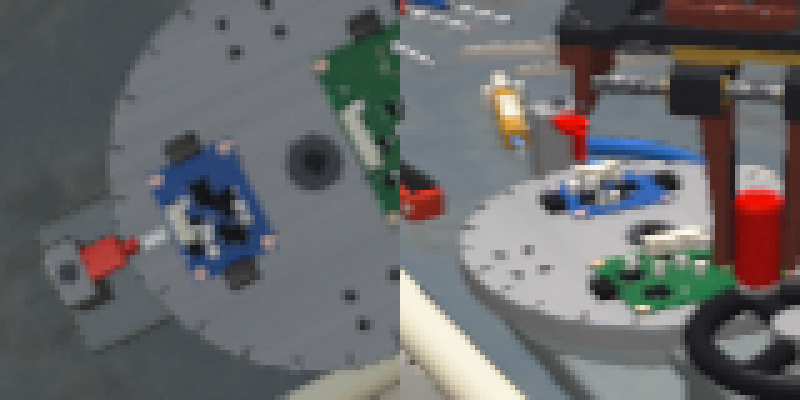

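The line at crop (155,238) is on the radius through the pointer tip at (137,243). The tool angle about the wheel axis is 116.5°, against 116.7° for the wheel-to-table direction. I'll release, rise and move over the lever.

```bash
python3 -m jog '{"translation":[[0,0,0],[0,0,0],[0,0,0],[0,0,0],[0,0,-0.01],[0,0,-0.02],[0,0,-0.025],[0,0,-0.025],[0,0,-0.025],[0,0,0]],"rotation":[[0,0,0],[0,0,0],[0,0,0],[0,0,0],[0,0,0],[0,0,0],[0,0,0],[0,0,0],[0,0,0],[0,0,0]],"hand":[0.05,0.05,0.05,0.05,0.05,0.05,0.05,0.05,0.05,0.05]}'
python3 -m jog '{"translation":[[-0.0151,0.023,0],[-0.0151,0.023,0],[-0.0151,0.023,0],[-0.0151,0.023,0],[-0.0151,0.023,0],[-0.0151,0.023,0],[-0.0151,0.023,0],[-0.0151,0.023,0],[0,0,0],[0,0,0]],"rotation":[[0,0,0],[0,0,0],[0,0,0],[0,0,0],[0,0,0],[0,0,0],[0,0,0],[0,0,0],[0,0,0],[0,0,0]],"hand":[0.05,0.05,0.05,0.05,0.05,0.05,0.05,0.05,0.05,0.05]}'
python3 - <<'E'
from h import *
np.set_printoptions(precision=4,suppress=True)
p,d=arm.grab_frame("top"); C=cloud("top",d); x,y,z=np.moveaxis(C,2,0)
red=blob(p,(0,150,80),(6,255,255))|blob(p,(174,150,80),(180,255,255))
k=red&(np.hypot(x-.5,y-.06)<.07)&(z>.1); px=np.argwhere(k).mean(0)[::-1]; K=at_z("top",px,.128)
v=K-[.4976,.0592,.128]; print("knob",k.sum(),px,K,np.linalg.norm(v),np.degrees(np.arctan2(v[1],v[0])))
q,_=arm.grab_frame("side")
cv2.imwrite("pics/c4.png",np.hstack([cv2.resize(p[190:270,200:280],(400,400),interpolation=3),cv2.resize(q[190:290,300:400],(400,400),interpolation=3)]))
E
```

```text
t: 11.73
tool_pos: [0.4796, 0.1009, 0.2062]
eef_rot: [0.002, 0.751, 0.66, 0.004]
force: [0.2, -0.4, 0.5]
width: 0.567
t: 12.57
tool_pos: [0.645, -0.0433, 0.1979]
eef_rot: [-0.001, 0.751, 0.66, -0.001]
force: [0.0, 0.2, 0.3]
width: 0.568
knob 80 [308.7   202.225] [0.4761 0.1009 0.128 ] 0.04689219384018882 117.28265195560087
```

View pics/c4.png

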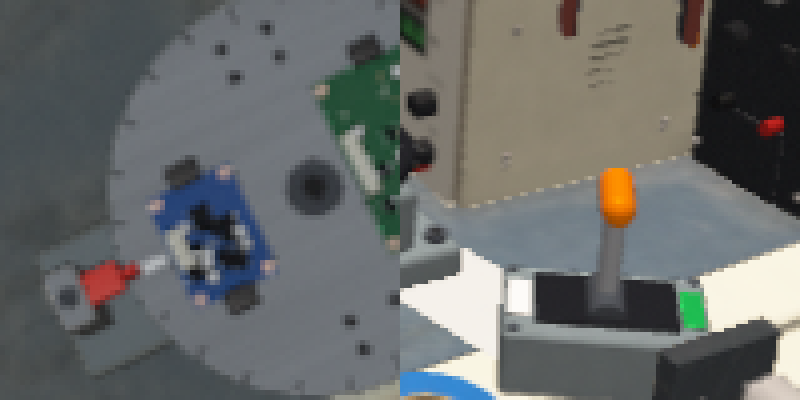

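Knob azimuth is 117.3° after release, against 116.7° for the axis, and the line is still at the pointer. The fingers straddle the orange grip (side crop: 570 and 690, grip at 618). Now I'll descend and push towards the white mark.

```bash
python3 -m jog '{"translation":[[0,0,0.018],[0,0,0.018],[0,0,0.018],[0,0,0.018],[0,0,0.018],[0,0,0.018],[0,0,0]],"rotation":[[0,0,0],[0,0,0],[0,0,0],[0,0,0],[0,0,0],[0,0,0],[0,0,0]],"hand":[0.05,0.05,0.05,0.05,0.05,0.05,0.05]}'
python3 -m jog '{"translation":[[0,-0.008,0],[0,-0.008,0],[0,-0.008,0],[0,-0.008,0],[0,-0.008,0],[0,-0.004,0],[0,0,0]],"rotation":[[0,0,0],[0,0,0],[0,0,0],[0,0,0],[0,0,0],[0,0,0],[0,0,0]],"hand":[0.05,0.05,0.05,0.05,0.05,0.05,0.05]}'
```

```text
t: 13.25
tool_pos: [0.6422, -0.0411, 0.0878]
eef_rot: [-0.002, 0.75, 0.661, -0.002]
force: [-0.9, 0.4, -1.6]
width: 0.571
t: 13.83
tool_pos: [0.6006, -0.0369, 0.0926]
eef_rot: [0.0, 0.751, 0.66, 0.0]
force: [0.3, 0.2, 0.5]
width: 0.574
```

```bash
python3 -m jog '{"translation":[[0,-0.004,0],[0,-0.003,0],[0,0,0],[0,0,0]],"rotation":[[0,0,0],[0,0,0],[0,0,0],[0,0,0]],"hand":[0.05,0.05,0.05,0.05]}'
python3 -m jog '{"translation":[[0,-0.003,0],[0,0,0],[0,0,0]],"rotation":[[0,0,0],[0,0,0],[0,0,0]],"hand":[0.05,0.05,0.05]}'
python3 -m jog '{"translation":[[0,-0.003,0],[0,0,0],[0,0,0]],"rotation":[[0,0,0],[0,0,0],[0,0,0]],"hand":[0.05,0.05,0.05]}'
```

```text
t: 14.17
tool_pos: [0.5959, -0.0364, 0.0918]
eef_rot: [0.002, 0.751, 0.66, 0.001]
force: [7.9, -0.4, -3.0]
width: 0.572
t: 14.42
tool_pos: [0.5957, -0.0363, 0.0917]
eef_rot: [0.004, 0.751, 0.66, 0.004]
force: [19.5, -2.4, -8.3]
width: 0.572
t: 14.67
tool_pos: [0.5954, -0.0363, 0.0916]
eef_rot: [0.006, 0.751, 0.66, 0.006]
force: [30.9, -2.9, -14.9]
width: 0.575
```

Stopped firmly: the grip is at x≈0.611, against 0.610 expected for fully off. Now I'll throw it on.

```bash
python3 -m jog '{"translation":[[0,0.008,0],[0,0.008,0],[0,0.008,0],[0,0.008,0],[0,0.008,0],[0,0.008,0],[0,0.008,0],[0,0.008,0],[0,0.008,0],[0,0.008,0],[0,0.008,0],[0,0.008,0],[0,0.006,0],[0,0,0],[0,0,0]],"rotation":[[0,0,0],[0,0,0],[0,0,0],[0,0,0],[0,0,0],[0,0,0],[0,0,0],[0,0,0],[0,0,0],[0,0,0],[0,0,0],[0,0,0],[0,0,0],[0,0,0],[0,0,0]],"hand":[0.05,0.05,0.05,0.05,0.05,0.05,0.05,0.05,0.05,0.05,0.05,0.05,0.05,0.05,0.05]}'
python3 -m jog '{"translation":[[0,0.004,0],[0,0,0],[0,0,0]],"rotation":[[0,0,0],[0,0,0],[0,0,0]],"hand":[0.05,0.05,0.05]}'
```

```text
t: 15.92
tool_pos: [0.6901, -0.0484, 0.0913]
eef_rot: [0.0, 0.751, 0.66, 0.0]
force: [-0.1, -0.5, 0.9]
width: 0.568
t: 16.17
tool_pos: [0.6937, -0.0488, 0.0918]
eef_rot: [0.0, 0.751, 0.66, 0.0]
force: [-0.3, -0.2, -0.1]
width: 0.571
```

```bash
python3 -m jog '{"translation":[[0,0.004,0],[0,0,0],[0,0,0]],"rotation":[[0,0,0],[0,0,0],[0,0,0]],"hand":[0.05,0.05,0.05]}'
python3 -m jog '{"translation":[[0,0.004,0],[0,0,0],[0,0,0]],"rotation":[[0,0,0],[0,0,0],[0,0,0]],"hand":[0.05,0.05,0.05]}'
python3 -m jog '{"translation":[[0,0.003,0],[0,0,0],[0,0,0]],"rotation":[[0,0,0],[0,0,0],[0,0,0]],"hand":[0.05,0.05,0.05]}'
```

```text
t: 16.42
tool_pos: [0.6978, -0.0494, 0.0918]
eef_rot: [0.0, 0.751, 0.66, 0.0]
force: [-0.1, 0.3, 0.4]
width: 0.575
t: 16.67
tool_pos: [0.7018, -0.0499, 0.0917]
eef_rot: [0.0, 0.751, 0.66, 0.0]
force: [-0.3, 0.3, -0.0]
width: 0.569
t: 16.92
tool_pos: [0.7022, -0.05, 0.0914]
eef_rot: [-0.002, 0.751, 0.66, -0.002]
force: [-10.2, 1.3, 3.7]
width: 0.574
```

```bash
python3 -m jog '{"translation":[[0,0.003,0],[0,0,0],[0,0,0]],"rotation":[[0,0,0],[0,0,0],[0,0,0]],"hand":[0.05,0.05,0.05]}'
python3 -m jog '{"translation":[[0,-0.008,0],[0,-0.008,0],[0,0,-0.02],[0,0,-0.03],[0,0,-0.03],[0,0,-0.03],[-0.02,-0.035,-0.01],[-0.02,-0.035,0],[-0.02,-0.035,0],[-0.02,-0.035,0],[0,0,0],[0,0,0]],"rotation":[[0,0,0],[0,0,0],[0,0,0],[0,0,0],[0,0,0],[0,0,0],[0,0,0],[0,0,0],[0,0,0],[0,0,0],[0,0,0],[0,0,0]],"hand":[0.05,0.05,0.05,0.05,0.05,0.05,0.05,0.05,0.05,0.05,0.05,0.05]}'
python3 - <<'E'
from h import *
np.set_printoptions(precision=4,suppress=True)
p,d=arm.grab_frame("top"); C=cloud("top",d); x,y,z=np.moveaxis(C,2,0)
red=blob(p,(0,150,80),(6,255,255))|blob(p,(174,150,80),(180,255,255))
k=red&(np.hypot(x-.5,y-.06)<.07)&(z>.1)
if k.sum(): print("knob",k.sum(),np.argwhere(k).mean(0)[::-1])
for n,zz in dict(lever_tip=.094,blue_tape=0,pliers=0,hex_keys=0).items():
    for q in arm.place_of("top",n)[:1]: print(n,np.round(q["location"],1),at_z("top",q["location"],zz))
q,_=arm.grab_frame("side")
cv2.imwrite("pics/c5.png",np.hstack([cv2.resize(p[100:280,180:420],(533,400),interpolation=3),cv2.resize(q[190:320,300:387],(267,400),interpolation=3)]))
E
```

```text
t: 17.17
tool_pos: [0.7025, -0.05, 0.0911]
eef_rot: [-0.005, 0.751, 0.661, -0.004]
force: [-20.7, 2.2, 7.6]
width: 0.572
t: 18.17
tool_pos: [0.5413, -0.1109, 0.2123]
eef_rot: [0.001, 0.752, 0.66, 0.0]
force: [0.2, 0.6, -0.3]
width: 0.567
knob 80 [308.7   202.225]
lever_tip [369.7 114.7] [ 0.6959 -0.0436  0.094 ]
blue_tape [395.4 182.6] [ 0.5494 -0.1238  0.    ]
pliers [182.6 227.6] [0.4234 0.4128 0.    ]
hex_keys [194.6 294.6] [0.2567 0.3756 0.    ]
```

View pics/c5.png

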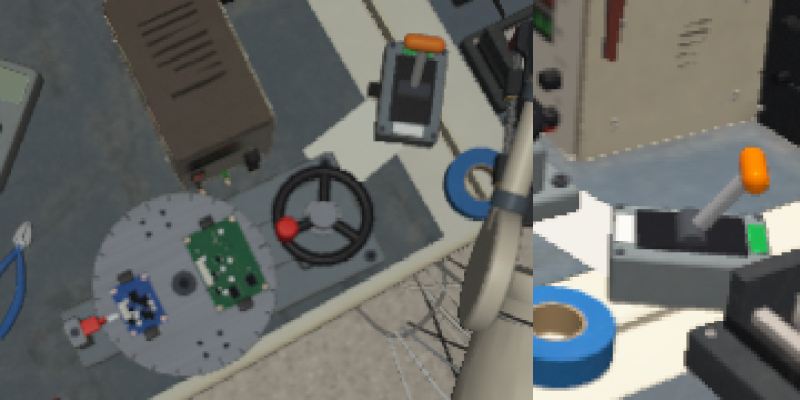

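The lever leans fully to the green mark (crop (425,43)). The line is still at the pointer (112,317), the knob hasn't moved, and the bystanders are in place with the arm clear. I'm handing the job in.

```bash
python3 -c "
from workcell import arm
print(arm.finish_job(),arm.get_state()['t'])"
```

```text
the job is handed in; nothing more can be done
the job is handed in; nothing more can be done
```

The table is on its mark and the cutout is reset; I handed the job in shortly after 18 s on the robot's clock (limit 67 s).

- **Table:** I held the crank knob and turned it about 1.9 turns clockwise, until the white line stood at the red pointer. After release the knob was at 117.3°, against 116.7° for the wheel-to-table direction, which is about 0.1° at the table. The knob stayed at the same image position through the lever work.
- **Cutout:** I pushed the lever to the off stop, with the grip at x ≈ 0.611 m against 0.610 m expected and about 31 N measured along the push. I then threw it to the on stop, with about 21 N measured. The last picture shows it leaning fully to the green mark.
- **Loose things:** The tape, pliers and hex keys measured within about 4 mm of where they started, which is within the detection noise. I did not measure the grey meter's position; the detector missed it at the start. The arm never went near it, and the part of it in the last picture looked in place.

The side camera's position for the white line was about 2 cm off the top camera's. One knob reading from the side camera while I was cranking was also wrong, probably because of the reddish gripper. I relied on the top camera and the tool position instead.

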